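# Load the sample block of the gas analyser

### The arm

A 6-joint arm with a two-finger parallel gripper is mounted at the origin on the work surface. World frame = base frame: x ahead of the robot, y to its left, z up, the work surface at z = 0. Lengths are in m, angles in rad, forces in N, time in s.
With the tool pointing down it reaches from about 0.3 to 0.775 m from the base axis. Payload 14.6 kg.
Tool frame: the origin (TCP) lies on the centre line of the jaws, within the pads' length; the fingertips stand 19 mm ahead of it and the grasp point (between the pads) is the TCP; z points along the fingers, x is the direction in which the jaws open and shut, and the axes are right-handed (so a half turn about z gives the same grasp; the last joint's range is limited). The gripper opens to 94 mm and grips with 3 to 60 N. Pads are 16 mm wide; open, the fingers measure 119 mm over their backs; the gripper's body (75 mm by 177 mm) begins 78 mm behind the grasp point.
Start: joints at [-1.338, 0.3, 1.521, -0, 1.321, -0.067], TCP at [0.162, -0.525, 0.224] pointing down, gripper open.
Joint ranges: [-3.03, 3.03], [-0.79, 2.21], [0.23, 2.52], [-1.04, 4.18], [0, 3.07], [-2.55, 2.55]. Speed limits (rad/s): [2.22, 2.22, 2.57, 3.14, 3.14, 3.14].

### API

Orientations are given as [roll, pitch, yaw] about the fixed x, y, z axes, in that order (R = Rz(yaw) Ry(pitch) Rx(roll)).
In Python, from station import ctrl, imaging gives the robot as it stands.
- The arm moves only by the shell command python3 -m handwheel 'ROWS' [OPENING] [FORCE]. ROWS is JSON, a list that holds one entry, the list of rows, each a list of 4 numbers: the shift along the tool's x, y, z in m, then the turn about the tool's z in rad. A call has 1 to 10 rows; each row shifts and turns the pose as measured when the row begins, along the tool's axes as they then stand; what a row does not reach is not made up. A row lasts 1/10 s, in which the tool goes at most 50 mm and 8.59 degrees, less where a joint would pass 70% of its speed; a pose out of reach is approached as far as the arm can. A call is refused whole if a number of a shift passes 0.05 or a number of a turn 0.15, either way. A call with a gripper value outside its range is refused whole. OPENING is the finger opening in m, from 0 to 0.094, set as the call begins (- or left out, the last holds). The fingers move at their own pace and stop on an object; FORCE is the grip in N (left out, the last holds). Time passes only in rows, so rows that do not move let the fingers close. It gives the time, the measured TCP pose, the force and the opening at its end, in the units of the state.
- ctrl.get_obs(): the state, without advancing time (a new reading comes with each control period).
- imaging.camera(name): name is "scene" or "top" or "wrist"; returns the picture (480x640x3 uint8, red, green, blue); there is no depth.
- imaging.camera_model(name): a dict with "camera_matrix" (3x3 intrinsics, pixels), "position" and "attitude" of the camera in the world. Camera axes: x right, y up, looking along -z (the intrinsics and any distortion apply to the point x, -y, -z); pixel columns grow to the right and rows downward; lengths in m; the calibration is good to about 2 mm. A picture is of the moment at which its call begins: read the wrist's pose just before it. camera_model takes no time and is no camera call; for the wrist camera it gives the pose at the moment of the call.
- ctrl.hand_in(): hands the job in, once; it reports no verdict.
The state is a dict: "time_s": time; "qpos": joint angles; "joint_vel": joint speeds; "tau": joint torques, N m; "ee_pos": TCP position; "eef_rot": TCP orientation; "force": force on the tool from outside, world axes, zero at the start; "moment": the same for the moment, N m; "grip_width": finger opening in m.
Only numpy, scipy, OpenCV 4.12 (cv2) and the standard library are available. Lean on these libraries where they do the work, as an engineer would, in place of code of your own. Each camera call takes 0.05 s, during which the arm holds its last target. There are 200 camera calls.

### The job

Load the aluminium sample block for the gas analyser: take the two tall amber vials with metal caps and put the wide one in the wide pocket and the narrow one in the narrow pocket. Lower each into its pocket before letting go, so that the glass does not fall far, and leave both standing upright on the pocket floors; the short squat amber jar is not wanted.

Things in the scene. Friction and masses are not known exactly. Their poses are not given: they have to be found in the camera images.
- wide_vial_mid (a point): The wide tall vial: capped amber glass vial standing loose on the bench: straight round body 40 mm in diameter for the lower 68 mm, then neck and aluminium cap, 90 mm tall in all, about 0.13 kg. Point: on its axis half-way up, 45 mm above its foot; z up the axis. Glass: let go with its foot at most 45 mm above its support. Not the squat jar (52 mm across, 55 mm tall).
- narrow_vial_mid (a point): The narrow tall vial: capped amber glass vial standing loose on the bench: straight round body 26 mm in diameter for the lower 68 mm, then neck and aluminium cap, 90 mm tall in all, about 0.06 kg. Point: on its axis half-way up, 45 mm above its foot; z up the axis. Glass: let go with its foot at most 45 mm above its support.
- wide_pocket (a point): The wide pocket of the aluminium sample block (190 x 84 x 31 mm, fixed; two pockets in a row, centres 100 mm apart). Point: centre of its round mouth, 56 mm across, level with the block's top, 31 mm above the bench; z up, y from narrow to wide pocket. Straight down 25 mm to a flat floor, so a 90 mm vial standing in it has its mid-point 20 mm above this point.
- narrow_pocket (a point): The narrow pocket of the aluminium sample block (190 x 84 x 31 mm, fixed; two pockets in a row, centres 100 mm apart). Point: centre of its round mouth, 42 mm across, level with the block's top, 31 mm above the bench; z up, y from narrow to wide pocket. Straight down 25 mm to a flat floor, so a 90 mm vial standing in it has its mid-point 20 mm above this point.
Things that resemble listed ones, but are neither listed nor needed, are in the scene too. What is shaped like the part that bears narrow_vial_mid but purple or turquoise is not meant.

How it is judged:
By the outcome, as a careful person would: the job done as asked, in the order asked, and still so for the second after the job is handed in, with the robot touching nothing.
It also fails if it takes over 54 s, if anything falls off the work surface, if the arm or the gripper's body presses on something with over 40 N, if the wrist force passes 120 N, or if a joint passes its speed limit or range.

## Working session

There is one attempt and no reset: what is moved stays moved. The work goes in short steps, Python scripts to look and compute and a shell command to move; the robot and the scene stay as the last step left them, time stands still between calls to the robot, and variables do not carry over. Pictures are saved under pics/ and viewed, about 8 in all and at most 12, crops included, and the job is handed in when it is done.

```bash
mkdir -p pics; python3 - <<'E'
from station import ctrl, imaging
import cv2
for n in ("top","scene"):
    cv2.imwrite(f"pics/{n}0.png",imaging.camera(n)[:,:,::-1]); m=imaging.camera_model(n); print(n,m)
o=ctrl.get_obs(); print({k:o[k] for k in("time_s","ee_pos","eef_rot","grip_width")})
E
```

```text
top {'camera_matrix': array([[570.24348533,   0.        , 325.84139982],
       [  0.        , 570.24348533, 235.19108804],
       [  0.        ,   0.        ,   1.        ]]), 'position': array([0.42724967, 0.04911769, 1.20769012]), 'attitude': array([ 0.07262678, -0.01406042, -1.58297876])}
scene {'camera_matrix': array([[591.57231592,   0.        , 322.55514488],
       [  0.        , 591.57231592, 238.99193176],
       [  0.        ,   0.        ,   1.        ]]), 'position': array([ 0.99864154, -0.38738624,  0.95763586]), 'attitude': array([0.621739  , 0.01691775, 0.83299637])}
{'time_s': 0.1, 'ee_pos': array([ 0.16238779, -0.5252465 ,  0.22394463]), 'eef_rot': array([-3.14149018e+00,  1.05332661e-03, -1.27101661e+00]), 'grip_width': 0.09381580845095243}
```

View pics/top0.png

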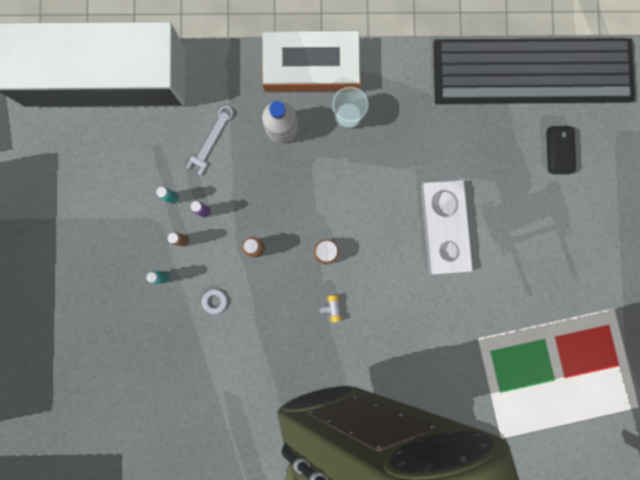

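View pics/scene0.png

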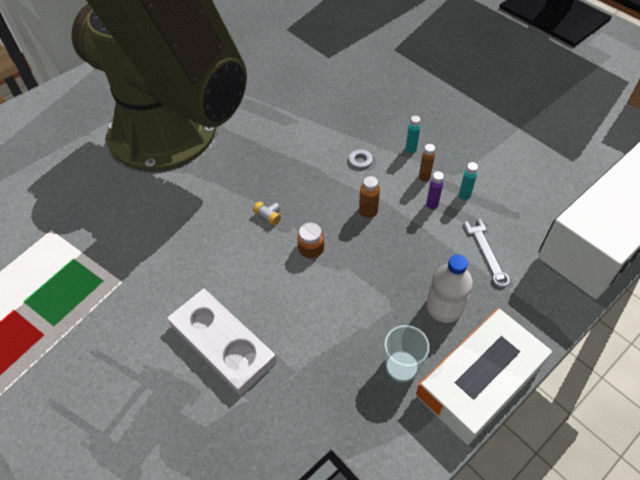

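Top view: wide amber vial at cap px (254,245), narrow amber at (177,238), squat jar at (326,251). The block's wide pocket is at (446,204) and its narrow one at (450,251). The scene view agrees: wide vial (369,197), narrow (427,162).

```bash
cat > h.py <<'E'
import numpy as np, cv2
from scipy.spatial.transform import Rotation as R
from station import ctrl, imaging
def ray(m,px,z):
    K=m["camera_matrix"]; d=np.linalg.inv(K)@[px[0],px[1],1]; d=R.from_euler("xyz",m["attitude"]).as_matrix()@(d*[1,-1,-1])
    p=np.array(m["position"]); return p+d*(z-p[2])/d[2]
def proj(m,P):
    c=R.from_euler("xyz",m["attitude"]).inv().apply(np.array(P)-m["position"])*[1,-1,-1]; u=m["camera_matrix"]@(c/c[2]); return u[:2]
def togo(P,yaw=None):   # shift in tool axes and turn about tool z
    o=ctrl.get_obs(); r=R.from_euler("xyz",o["eef_rot"]); s=r.inv().apply(np.array(P)-o["ee_pos"])
    t=None if yaw is None else -((yaw-o["eef_rot"][2]+np.pi/2)%np.pi-np.pi/2)
    print("t",o["time_s"],"tcp",np.round(o["ee_pos"],4),"rot",np.round(o["eef_rot"],3),"w",round(o["grip_width"],4),"F",np.round(o["force"],1)," go",np.round(s,4),"turn",t)
E
python3 - <<'E'
from h import *
m=imaging.camera_model("top"); im=cv2.imread("pics/top0.png"); g=cv2.cvtColor(im,cv2.COLOR_BGR2GRAY)
white=(im.min(2)>150).astype(np.uint8)
n,l,s,c=cv2.connectedComponentsWithStats(white)
for i in range(1,n):
    if s[i,4]>15 and 140<c[i,0]<480 and 170<c[i,1]<290: print(np.round(c[i],1),s[i], "z.09",ray(m,c[i],.09).round(4),"z.031",ray(m,c[i],.031).round(4))
# block outline
cs,_=cv2.findContours((g[170:290,410:490]>165).astype(np.uint8),cv2.RETR_CCOMP,cv2.CHAIN_APPROX_NONE,offset=(410,170))
for k in cs:
    if len(k)>20: print(len(k),cv2.minAreaRect(k), cv2.fitEllipse(k))
for p in ((446,204),(450,251)): print(ray(m,p,.031))
ms=imaging.camera_model("scene"); 
for p in ((254,245),(177,238)): print(proj(ms,ray(m,p,.09)))
cv2.imwrite("pics/crop.png",cv2.resize(im[170:290,410:490],None,fx=5,fy=5,interpolation=cv2.INTER_CUBIC))
E
```

```text
[446.7 227.2] [ 422  179   51   96 3773] z.09 [ 0.5216 -0.2063  0.09  ] z.031 [ 0.5265 -0.2198  0.031 ]
[160.6 191.3] [155 186  12  11  96] z.09 [0.5987 0.3566 0.09  ] z.031 [0.6077 0.3728 0.031 ]
[195.  205.9] [190 201  11  11  96] z.09 [0.5689 0.289  0.09  ] z.031 [0.5764 0.3016 0.031 ]
[172.1 237.3] [167 232  11  11  99] z.09 [0.5075 0.3334 0.09  ] z.031 [0.5118 0.3484 0.031 ]
[250.3 245.5] [244 239  14  14 155] z.09 [0.4897 0.1807 0.09  ] z.031 [0.493  0.1876 0.031 ]
[326.2 250.6] [316 241  21  20 339] z.09 [0.478  0.0321 0.09  ] z.031 [0.4807 0.0312 0.031 ]
[150.8 276.9] [146 272  11  11  91] z.09 [0.4308 0.3742 0.09  ] z.031 [0.431  0.3913 0.031 ]
260 ((446.7535400390625, 226.69378662109375), (92.88363647460938, 41.850345611572266), 84.623291015625) ((446.7947692871094, 227.14431762695312), (46.09831619262695, 114.5699691772461), 174.28245544433594)
71 ((448.25006103515625, 251.75003051757812), (19.798988342285156, 17.677669525146484), 45.0) ((448.59228515625, 251.37710571289062), (19.03639793395996, 19.39205551147461), 83.12548828125)
71 ((438.9422607421875, 203.8892364501953), (28.438291549682617, 16.352018356323242), 80.90972137451172) ((441.9916687011719, 203.40220642089844), (21.263534545898438, 25.417924880981445), 175.22952270507812)
[ 0.57502338 -0.21963882  0.031     ]
[ 0.47696032 -0.22525248  0.031     ]
[368.08279924 183.28700019]
[426.46488982 148.88701095]
```

View pics/crop.png

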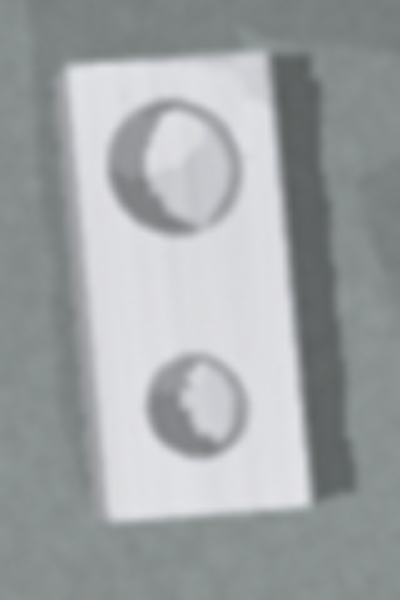

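```bash
python3 -m handwheel '[[[0,0,0,0.115],[0,0,0,0.115],[-0.042,-0.023,0,0],[-0.042,-0.023,0,0],[-0.042,-0.023,0,0],[-0.042,-0.023,0,0],[-0.042,-0.023,0,0],[-0.042,-0.023,0,0],[-0.042,-0.023,0,0],[-0.042,-0.023,0,0]]]' 0.08; python3 -c "
from h import *
togo([.4897,.1807,.17],-1.5)"
```

```text
time_s: 1.1
ee_pos: [0.3274, -0.1686, 0.2213]
eef_rot: [3.14, 0.007, -1.52]
force: [1.7, -1.1, -0.3]
grip_width: 0.0801
t 1.1 tcp [ 0.3274 -0.1686  0.2213] rot [ 3.14   0.007 -1.52 ] w 0.0801 F [ 1.7 -1.1 -0.3]  go [-0.3402 -0.18    0.0533] turn -0.0195519296180362
```

```bash
python3 -m handwheel '[[[-0.042,-0.022,0,0],[-0.042,-0.022,0,0],[-0.042,-0.022,0,0],[-0.042,-0.022,0,0],[-0.042,-0.022,0,0],[-0.042,-0.022,0,0],[-0.04,-0.022,0,0],[-0.03,-0.015,0,0],[0,0,0,0],[0,0,0,0]]]' 0.08; python3 -c "
from h import *
togo([.4897,.1807,.17],-1.5)
m=imaging.camera_model('wrist');print(m)
cv2.imwrite('pics/w1.png',imaging.camera('wrist')[:,:,::-1])
print(proj(m,[.4897,.1807,.09]))"
```

```text
time_s: 2.1
ee_pos: [0.4822, 0.1824, 0.2216]
eef_rot: [3.139, 0.006, -1.513]
force: [-0.8, 0.1, 0.3]
grip_width: 0.08
t 2.1 tcp [0.4822 0.1824 0.2216] rot [ 3.139  0.006 -1.513] w 0.08 F [-0.8  0.1  0.3]  go [ 0.0024 -0.0075  0.0516] turn -0.013042364895592407
{'camera_matrix': array([[358.22295596,   0.        , 317.54601907],
       [  0.        , 358.22295596, 235.43298529],
       [  0.        ,   0.        ,   1.        ]]), 'position': array([0.54818955, 0.18532792, 0.38196657]), 'attitude': array([-0.23232914,  0.00454107, -1.51250972])}
[320.60161348 223.2306274 ]
```

View pics/w1.png

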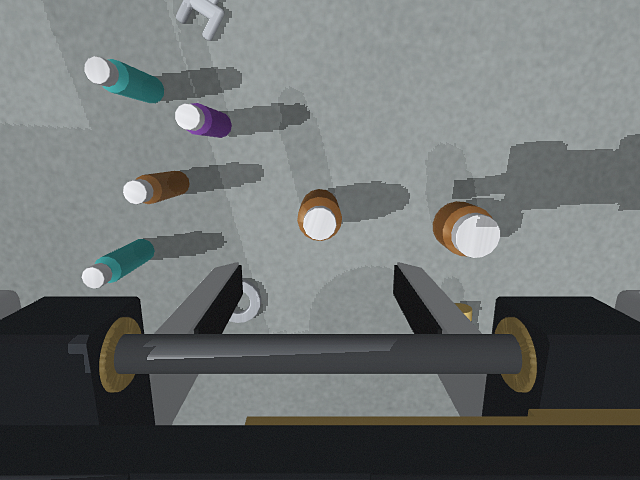

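The wrist view shows the wide vial's cap at (320,223), and the prediction was (320.6,223.2). The estimate holds, so I'm descending.

```bash
python3 -m handwheel '[[[0.0025,-0.0075,0.03,-0.013],[0,0,0.04,0],[0,0,0.04,0],[0,0,0.03,0],[0,0,0.02,0],[0,0,0.01,0],[0,0,0,0]]]' 0.08; python3 -c "
from h import *
m=imaging.camera_model('wrist');im=imaging.camera('wrist');print(ray(m,(135.5,190),.09))
togo([.4897,.1807,.05],-1.5)"
```

```text
time_s: 2.85
ee_pos: [0.4895, 0.1733, 0.0489]
eef_rot: [-3.14, 0.006, -1.509]
force: [0.4, 0.3, 1.2]
grip_width: 0.08
[0.53868039 0.23681701 0.09      ]
t 2.9 tcp [0.4899 0.1734 0.0497] rot [-3.138  0.007 -1.509] w 0.0798 F [-1.2 -0.6 -0.4]  go [-0.0073 -0.0003 -0.0002] turn -0.008939984017681368
```

```bash
python3 -m handwheel '[[[-0.007,0,0,0],[0,0,0,0]]]' 0.08; python3 -m handwheel '[[[0,0,0,0],[0,0,0,0],[0,0,0,0],[0,0,0,0],[0,0,0,0],[0,0,0,0]]]' 0 15;  python3 -c "
from h import *
togo([.4897,.1807,.05],-1.5)"
```

```text
time_s: 3.1
ee_pos: [0.4905, 0.1808, 0.0521]
eef_rot: [-3.135, 0.007, -1.51]
force: [0.3, -0.3, 0.2]
grip_width: 0.0802
time_s: 3.7
ee_pos: [0.4914, 0.1814, 0.0542]
eef_rot: [-3.132, 0.008, -1.509]
force: [-0.7, 0.2, 0.5]
grip_width: 0.0399
t 3.7 tcp [0.4914 0.1814 0.0542] rot [-3.132  0.008 -1.509] w 0.0399 F [-0.7  0.2  0.5]  go [0.0006 0.0018 0.0042] turn -0.009055399005598153
```

```bash
python3 -m handwheel '[[[0,0,-0.02,0],[0,0,-0.04,0],[0,0,-0.045,0],[0.025,-0.004,0,0],[0.045,-0.007,0,0],[0.045,-0.007,0,0],[0.045,-0.007,0,0],[0.045,-0.007,0,0],[0.045,-0.007,0,0],[0.045,-0.007,0,0]]]' ;  python3 -c "
from h import *
togo([.5773,-.2163,.16],-1.5)"
```

```text
time_s: 4.7
ee_pos: [0.5552, -0.1175, 0.161]
eef_rot: [-3.134, 0.007, -1.501]
force: [-0.3, 0.9, -1.8]
grip_width: 0.0398
t 4.7 tcp [ 0.5552 -0.1175  0.161 ] rot [-3.134  0.007 -1.501] w 0.0398 F [-0.3  0.9 -1.8]  go [ 0.1001 -0.0151  0.0004] turn -0.0006616210728498384
```

```bash
python3 -m handwheel '[[[0.04,-0.006,0,0],[0.03,-0.005,0,0],[0.015,-0.002,0,0],[0,0,0,0]]]' ;  python3 -c "
from h import *
togo([.5773,-.2163,.16],-1.5)
m=imaging.camera_model('wrist')
cv2.imwrite('pics/w2.png',imaging.camera('wrist')[:,:,::-1])
print(proj(m,[.5773,-.2163,.031]),proj(m,[.4776,-.2232,.031]),m['position'])"
```

```text
time_s: 5.1
ee_pos: [0.5737, -0.2098, 0.1588]
eef_rot: [-3.136, 0.008, -1.506]
force: [-0.0, 0.5, -0.9]
grip_width: 0.0398
t 5.1 tcp [ 0.5737 -0.2098  0.1588] rot [-3.136  0.008 -1.506] w 0.0398 F [-0.   0.5 -0.9]  go [ 0.0068 -0.0032 -0.0012] turn -0.006472088596070957
[326.54223138 230.48341006] [326.39987375 340.85160918] [ 0.63822342 -0.20690035  0.3197872 ]
```

View pics/w2.png

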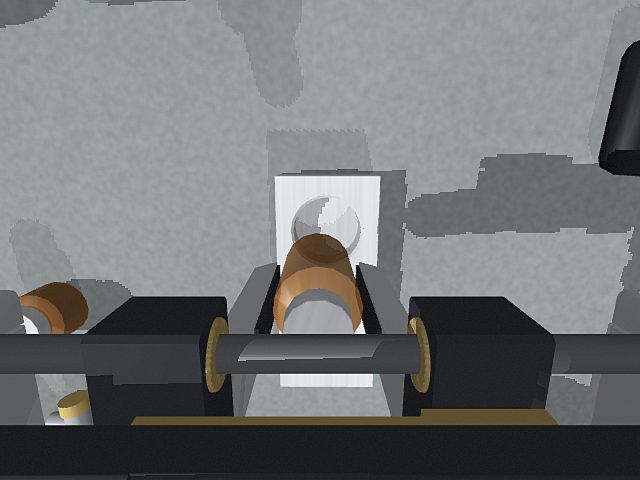

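The wrist view shows the wide pocket's mouth centred at about (325.5,229.5), against a prediction of (326.5,230.5). The vial hangs upright between the pads. I'll centre it and lower it in stages.

```bash
python3 -m handwheel '[[[0.0065,-0.003,0.01,0],[0,0,0.03,0],[0,0,0.015,0],[0,0,0,0]]]' ;  python3 -c "
from h import *
togo([.5773,-.2163,.06],-1.5)"
```

```text
time_s: 5.55
ee_pos: [0.578, -0.2097, 0.1011]
eef_rot: [-3.135, 0.008, -1.5]
force: [0.2, -0.8, -0.6]
grip_width: 0.0396
t 5.55 tcp [ 0.578  -0.2097  0.1011] rot [-3.135  0.008 -1.5  ] w 0.0396 F [ 0.2 -0.8 -0.6]  go [0.0069 0.0014 0.0411] turn -0.000255786684383974
```

```bash
python3 -m handwheel '[[[0.007,0.0015,0,0],[0,0,0,0]]]' ;  python3 -c "
from h import *
togo([.5773,-.2163,.06],-1.5)"
```

```text
time_s: 5.75
ee_pos: [0.5774, -0.2159, 0.1016]
eef_rot: [-3.135, 0.009, -1.498]
force: [0.6, -0.2, -0.9]
grip_width: 0.0398
t 5.75 tcp [ 0.5774 -0.2159  0.1016] rot [-3.135  0.009 -1.498] w 0.0398 F [ 0.6 -0.2 -0.9]  go [0.0008 0.0004 0.0416] turn 0.001982472323453832
```

```bash
python3 -m handwheel '[[[0.001,0,0.01,0],[0,0,0.012,0],[0,0,0.012,0],[0,0,0.005,0],[0,0,0,0]]]' ;  python3 -c "
from h import *
togo([.5773,-.2163,.058],-1.5)"
```

```text
time_s: 6.25
ee_pos: [0.5781, -0.2166, 0.0603]
eef_rot: [-3.134, 0.008, -1.498]
force: [-0.2, 0.7, -0.1]
grip_width: 0.0395
t 6.25 tcp [ 0.5781 -0.2166  0.0603] rot [-3.134  0.008 -1.498] w 0.0395 F [-0.2  0.7 -0.1]  go [-0.0004  0.0008  0.0023] turn 0.0019346270989961667
```

```bash
python3 -m handwheel '[[[0,0,0.002,0],[0,0,0.001,0],[0,0,0.001,0]]]'; python3 -m handwheel '[[[0,0,0.0015,0],[0,0,0.001,0]]]'
```

```text
time_s: 6.55
ee_pos: [0.5794, -0.2166, 0.0596]
eef_rot: [-3.13, 0.007, -1.498]
force: [-2.7, 0.1, 6.5]
grip_width: 0.0392
time_s: 6.75
ee_pos: [0.58, -0.2167, 0.0596]
eef_rot: [-3.129, 0.006, -1.498]
force: [-2.3, -0.4, 2.4]
grip_width: 0.0396
```

The force shows the vial has touched down on the pocket floor. Releasing and rising.

```bash
python3 -m handwheel '[[[0,0,0,0],[0,0,0,0],[0,0,0,0],[0,0,0,0]]]' 0.07; python3 -m handwheel '[[[0,0,-0.015,0],[0,0,-0.03,0],[0,0,-0.04,0],[0,0,-0.04,0],[0,0,-0.035,0]]]' 0.07;  python3 -c "
from h import *
togo([.5075,.3334,.2],-1.5)
cv2.imwrite('pics/s2.png',imaging.camera('scene')[:,:,::-1])"
```

```text
time_s: 7.15
ee_pos: [0.5806, -0.2169, 0.0604]
eef_rot: [-3.127, 0.005, -1.498]
force: [0.3, 0.3, 0.9]
grip_width: 0.0677
time_s: 7.65
ee_pos: [0.5764, -0.2172, 0.2247]
eef_rot: [-3.134, 0.009, -1.498]
force: [-0.3, 0.5, -0.2]
grip_width: 0.0702
t 7.65 tcp [ 0.5764 -0.2172  0.2247] rot [-3.134  0.009 -1.498] w 0.0702 F [-0.3  0.5 -0.2]  go [-0.5539  0.0287  0.0294] turn 0.0021720145611006103
```

View pics/s2.png

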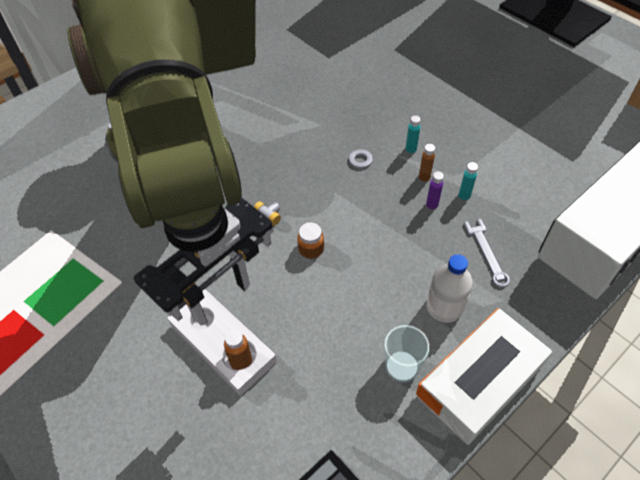

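The wide vial stands upright in the wide pocket at (237,350). Next is the narrow vial.

```bash
python3 -m handwheel '[[[-0.03,0.002,0,0],[-0.049,0.0025,0,0],[-0.049,0.0025,0,0],[-0.049,0.0025,0,0],[-0.049,0.0025,0,0],[-0.049,0.0025,0,0],[-0.049,0.0025,0,0],[-0.049,0.0025,0,0],[-0.049,0.0025,0,0],[-0.049,0.0025,0,0]]]' 0.06;  python3 -c "
from h import *
togo([.5075,.3334,.2],-1.5)"
```

```text
time_s: 8.7
ee_pos: [0.5183, 0.2559, 0.2448]
eef_rot: [-3.111, 0.002, -1.507]
force: [0.8, -0.3, -0.7]
grip_width: 0.0602
t 8.7 tcp [0.5183 0.2559 0.2448] rot [-3.111e+00  2.000e-03 -1.507e+00] w 0.0602 F [ 0.8 -0.3 -0.7]  go [-0.078   0.0072  0.0447] turn -0.0069805105475295726
```

```bash
python3 -m handwheel '[[[-0.04,0.003,0.01,0],[-0.025,0.002,0.01,0],[-0.01,0.002,0.01,0],[0,0,0,0],[0,0,0,0]]]' 0.06;  python3 -c "
from h import *
togo([.5075,.3334,.05],-1.5)
m=imaging.camera_model('wrist')
cv2.imwrite('pics/w3.png',imaging.camera('wrist')[:,:,::-1])
print(proj(m,[.5075,.3334,.09]),m['position'])"
```

```text
time_s: 9.2
ee_pos: [0.5049, 0.3376, 0.2173]
eef_rot: [-3.107, 0.004, -1.501]
force: [0.2, 0.4, 0.1]
grip_width: 0.06
t 9.2 tcp [0.5049 0.3376 0.2173] rot [-3.107  0.004 -1.501] w 0.06 F [0.2 0.4 0.1]  go [0.005  0.0034 0.1673] turn -0.0008392456660040182
[322.91287645 235.91079151] [0.56480428 0.34114847 0.38005691]
```

View pics/w3.png

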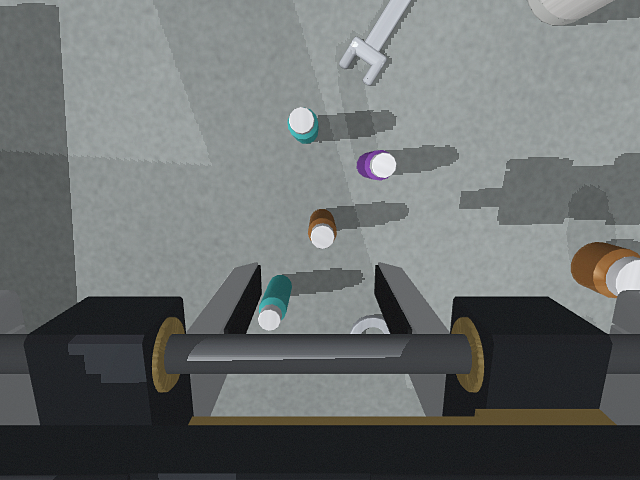

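The narrow vial's cap is at (322,236), as predicted. Descending in tool axes.

```bash
python3 -m handwheel '[[[0.005,0.0034,0,0],[0,0,0.02,0],[0,0,0.02,0],[0,0,0.015,0],[0,0,0.005,0]]]' 0.06;  python3 -c "
from h import *
togo([.5075,.3334,.052],-1.5)"
```

```text
time_s: 9.75
ee_pos: [0.5065, 0.3262, 0.1597]
eef_rot: [-3.102, 0.006, -1.508]
force: [0.6, 0.5, 0.1]
grip_width: 0.0598
t 9.75 tcp [0.5065 0.3262 0.1597] rot [-3.102  0.006 -1.508] w 0.0598 F [0.6 0.5 0.1]  go [-0.0065  0.0028  0.1077] turn -0.008320039559444936
```

```bash
python3 -m handwheel '[[[-0.006,0.003,0,0],[0,0,0.025,0],[0,0,0.012,0],[0,0,0,0]]]' 0.06;  python3 -c "
from h import *
togo([.5075,.3334,.052],-1.5)"
```

```text
time_s: 10.15
ee_pos: [0.5055, 0.3318, 0.1252]
eef_rot: [-3.098, 0.008, -1.511]
force: [-0.1, -0.4, 0.2]
grip_width: 0.0602
t 10.15 tcp [0.5055 0.3318 0.1252] rot [-3.098  0.008 -1.511] w 0.0602 F [-0.1 -0.4  0.2]  go [-0.0009  0.0012  0.0732] turn -0.010727093419888423
```

```bash
python3 -m handwheel '[[[-0.001,0.001,0.03,0],[0,0,0.03,0],[0,0,0.013,0]]]' 0.06;  python3 -c "
from h import *
togo([.5075,.3334,.052],-1.5)"
```

```text
time_s: 10.45
ee_pos: [0.5102, 0.3352, 0.0563]
eef_rot: [-3.09, 0.012, -1.511]
force: [0.3, -0.3, -0.7]
grip_width: 0.0601
t 10.45 tcp [0.5102 0.3352 0.0563] rot [-3.09   0.012 -1.511] w 0.0601 F [ 0.3 -0.3 -0.7]  go [0.0017 0.003  0.0041] turn -0.0107965859059731
```

```bash
python3 -m handwheel '[[[0.0015,0.003,0.004,0]]]' 0.06; python3 -m handwheel '[[[0,0,0,0],[0,0,0,0],[0,0,0,0],[0,0,0,0],[0,0,0,0]]]' 0 12;  python3 -c "
from h import *
togo([.4776,-.2232,.17],-1.5)"
```

```text
time_s: 10.55
ee_pos: [0.5076, 0.3336, 0.0519]
eef_rot: [-3.09, 0.011, -1.511]
force: [1.3, -0.5, 1.3]
grip_width: 0.06
time_s: 11.05
ee_pos: [0.5089, 0.3345, 0.0568]
eef_rot: [-3.086, 0.014, -1.511]
force: [-0.2, -0.2, -1.3]
grip_width: 0.0254
t 11.05 tcp [0.5089 0.3345 0.0568] rot [-3.086  0.014 -1.511] w 0.0254 F [-0.2 -0.2 -1.3]  go [ 0.5532  0.0578 -0.1244] turn -0.010712461660726813
```

```bash
python3 -m handwheel '[[[0,0,-0.02,0],[0,0,-0.045,0],[0,0,-0.05,0],[0.025,0.001,0,0],[0.045,0.003,0,0],[0.045,0.003,0,0],[0.045,0.003,0,0],[0.045,0.003,0,0],[0.045,0.003,0,0],[0.045,0.003,0,0]]]'; python3 -c "
from h import *
togo([.4776,-.2232,.17],-1.5)"
```

```text
time_s: 12.05
ee_pos: [0.5005, 0.0312, 0.1733]
eef_rot: [-3.081, 0.014, -1.503]
force: [1.4, 0.1, -1.1]
grip_width: 0.0255
t 12.05 tcp [0.5005 0.0312 0.1733] rot [-3.081  0.014 -1.503] w 0.0255 F [ 1.4  0.1 -1.1]  go [ 0.2522  0.04   -0.0027] turn -0.002630800424715307
```

```bash
python3 -m handwheel '[[[0.045,0.007,0,0],[0.045,0.007,0,0],[0.045,0.007,0,0],[0.045,0.007,0,0],[0.035,0.006,0,0],[0.022,0.004,0,0],[0.01,0.001,0,0],[0,0,0,0]]]'; python3 -c "
from h import *
togo([.4776,-.2232,.11],-1.5)
m=imaging.camera_model('wrist')
cv2.imwrite('pics/w4.png',imaging.camera('wrist')[:,:,::-1])
print(proj(m,[.4776,-.2232,.031]),m['position'])"
```

```text
time_s: 12.85
ee_pos: [0.4751, -0.2328, 0.1694]
eef_rot: [-3.078, 0.012, -1.509]
force: [-0.2, 0.4, -1.8]
grip_width: 0.0256
t 12.85 tcp [ 0.4751 -0.2328  0.1694] rot [-3.078  0.012 -1.509] w 0.0256 F [-0.2  0.4 -1.8]  go [-0.0086  0.0007  0.0596] turn -0.00850772741656547
[308.18211779 237.1352732 ] [ 0.53024591 -0.23137482  0.33389556]
```

View pics/w4.png

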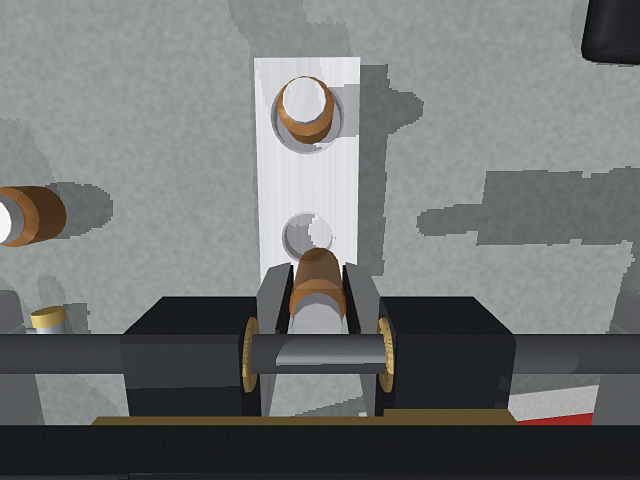

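The wrist view shows the wide vial standing in its pocket (305,105). The narrow pocket's mouth is at (308,236), with a prediction of (308,237). Centring and lowering the narrow vial.

```bash
python3 -m handwheel '[[[-0.0085,0.001,0,0],[0,0,0.03,0],[0,0,0.025,0],[0,0,0.005,0],[0,0,0,0]]]'; python3 -c "
from h import *
togo([.4776,-.2232,.065],-1.5)"
```

```text
time_s: 13.4
ee_pos: [0.479, -0.2152, 0.1098]
eef_rot: [-3.075, 0.012, -1.501]
force: [-0.1, -0.3, -0.5]
grip_width: 0.0255
t 13.4 tcp [ 0.479  -0.2152  0.1098] rot [-3.075  0.012 -1.501] w 0.0255 F [-0.1 -0.3 -0.5]  go [0.0084 0.0049 0.0445] turn -0.001287132401360136
```

```bash
python3 -m handwheel '[[[0.0075,0.0015,0,0],[0,0,0,0]]]'; python3 -c "
from h import *
togo([.4776,-.2232,.065],-1.5)"
```

```text
time_s: 13.6
ee_pos: [0.4787, -0.2225, 0.1116]
eef_rot: [-3.074, 0.011, -1.5]
force: [-0.1, 0.4, -0.0]
grip_width: 0.0258
t 13.6 tcp [ 0.4787 -0.2225  0.1116] rot [-3.074  0.011 -1.5  ] w 0.0258 F [-0.1  0.4 -0. ]  go [0.0011 0.0043 0.0464] turn 0.00045304942125068415
```

```bash
python3 -m handwheel '[[[0.001,0.002,0.015,0],[0,0.001,0.015,0],[0,0.001,0.012,0],[0,0,0.004,0]]]'; python3 -c "
from h import *
togo([.4776,-.2232,.06],-1.5)"
```

```text
time_s: 14.0
ee_pos: [0.4796, -0.2248, 0.0682]
eef_rot: [-3.067, 0.007, -1.501]
force: [0.8, -0.1, -0.7]
grip_width: 0.0255
t 14.0 tcp [ 0.4796 -0.2248  0.0682] rot [-3.067  0.007 -1.501] w 0.0255 F [ 0.8 -0.1 -0.7]  go [-0.0017  0.0025  0.0081] turn -0.000646834143371855
```

```bash
python3 -m handwheel '[[[-0.001,0.0015,0.005,0],[0,0.001,0.002,0]]]'; python3 -m handwheel '[[[0,0.0005,0.0015,0],[0,0,0.0015,0]]]'; python3 -c "
from h import *
togo([.4776,-.2232,.058],-1.5)"
```

```text
time_s: 14.2
ee_pos: [0.4787, -0.2245, 0.0623]
eef_rot: [-3.064, 0.005, -1.501]
force: [0.8, 3.1, 15.4]
grip_width: 0.0257
time_s: 14.4
ee_pos: [0.48, -0.2249, 0.0619]
eef_rot: [-3.06, 0.003, -1.501]
force: [-3.1, 3.9, 11.0]
grip_width: 0.0255
t 14.4 tcp [ 0.48   -0.2249  0.0619] rot [-3.060e+00  3.000e-03 -1.501e+00] w 0.0255 F [-3.1  3.9 11. ]  go [-0.0018  0.0026  0.0037] turn -0.0009702640650259831
```

Contact came at TCP z 0.062, which puts the foot on the floor. Releasing and retracting.

```bash
python3 -m handwheel '[[[0,0,-0.0005,0],[0,0,0,0],[0,0,0,0],[0,0,0,0]]]' 0.06; python3 -m handwheel '[[[0,0,-0.015,0],[0,0,-0.03,0],[0,0,-0.04,0],[0,0,-0.04,0],[0,0,-0.03,0],[0,0.03,0,0],[0,0.03,0,0],[0,0.02,0,0],[0,0,0,0]]]' 0.06;  python3 -c "
from h import *
togo([.4776,-.2232,.2],-1.5)
a=imaging.camera('scene')[:,:,::-1][230:430,120:320];b=imaging.camera('wrist')[:,:,::-1]
cv2.imwrite('pics/e.png',np.hstack([cv2.resize(a,(480,480),interpolation=cv2.INTER_CUBIC),b[:,160:480]]))"
```

```text
time_s: 14.8
ee_pos: [0.4804, -0.2251, 0.0636]
eef_rot: [-3.058, 0.002, -1.501]
force: [1.3, 0.2, -0.3]
grip_width: 0.0544
time_s: 15.7
ee_pos: [0.3845, -0.2316, 0.2171]
eef_rot: [-3.06, 0.002, -1.5]
force: [-0.0, -0.7, 0.0]
grip_width: 0.0597
t 15.7 tcp [ 0.3845 -0.2316  0.2171] rot [-3.06e+00  2.00e-03 -1.50e+00] w 0.0597 F [-0.  -0.7  0. ]  go [-0.0018 -0.0917  0.0247] turn -0.00028331163570793905
```

View pics/e.png

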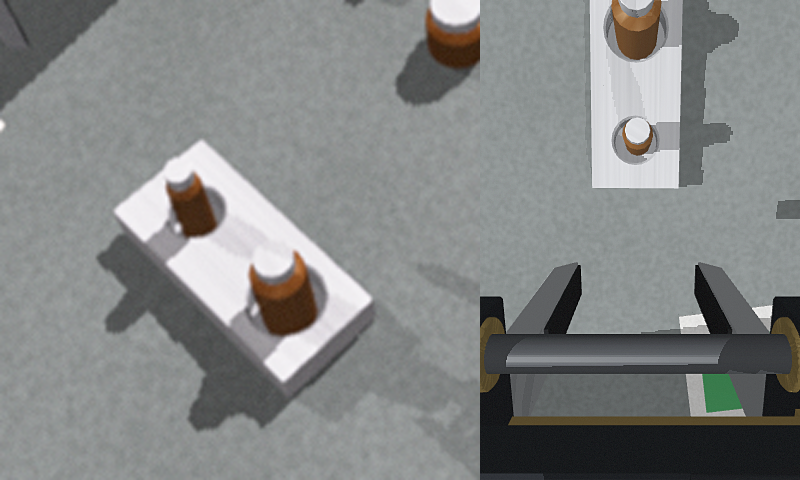

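Both vials stand in their pockets with the gripper clear. In the wrist half the caps are at (637,131) and (637,8). In the scene half they are at (182,180) and (275,262). I'll check uprightness numerically from the two views.

```bash
python3 -c "
from h import *
s=imaging.camera_model('scene');w=imaging.camera_model('wrist')
print('narrow cap wrist',ray(w,(317,130),.096),'scene',ray(s,(120+182/2.4,230+180/2.4),.096))
print('wide cap scene',ray(s,(120+275/2.4,230+262/2.4),.096))
im=imaging.camera('top')[:,:,::-1];t=imaging.camera_model('top')
hsv=cv2.cvtColor(im,cv2.COLOR_BGR2HSV);mk=((hsv[...,0]<20)&(hsv[...,1]>90)).astype(np.uint8)
for P in ([.4776,-.2232,.096],[.5773,-.2163,.096]): print('pred upright cap px',proj(t,P),'foot',proj(t,[P[0],P[1],.031]))
n,l,st,c=cv2.connectedComponentsWithStats(mk)
print([(st[i],c[i].round(1)) for i in range(1,n) if st[i,4]>10 and 400<c[i,0]<490 and 170<c[i,1]<290])
cv2.imwrite('pics/t2.png',cv2.resize(im[170:290,400:500],None,fx=5,fy=5,interpolation=cv2.INTER_CUBIC))"
```

```text
narrow cap wrist [ 0.47823844 -0.22482021  0.096     ] scene [ 0.48810033 -0.22837905  0.096     ]
wide cap scene [ 0.58195503 -0.21885133  0.096     ]
pred upright cap px [456.62225455 249.19449721] foot [449.00387086 250.70283072]
pred upright cap px [451.67603937 198.67615872] foot [444.37308602 202.93128066]
[(array([435, 192,  22,  20, 185], dtype=int32), array([442.5, 204.1])), (array([444, 245,  11,  11,  76], dtype=int32), array([448.2, 250.8]))]
```

View pics/t2.png

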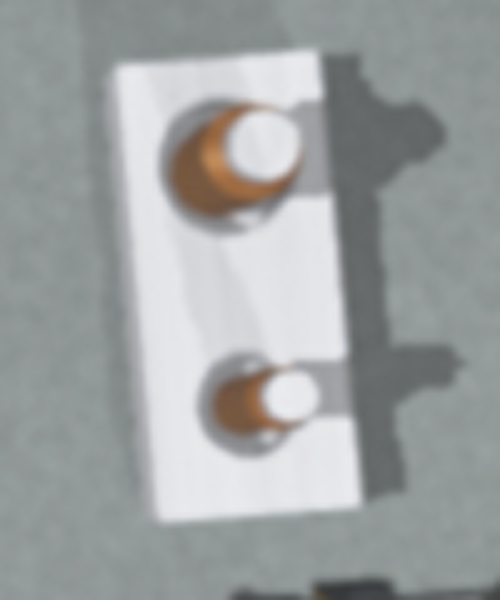

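The top view puts the narrow cap at (457.8,248.4), against (456.6,249.2) predicted for an upright vial. The wide cap is at (452.2,198.8), against (451.7,198.7). Both are upright, so I'm handing in.

```bash
python3 -c "
from station import ctrl
print(ctrl.hand_in())"
```

```text
the job is handed in; nothing more can be done
None
```

I put the wide amber vial in the wide pocket, then the narrow amber vial in the narrow pocket, and handed the job in at about 16 s on the robot's clock. Each vial was lowered until the force reading showed its foot on the pocket floor, and only then released. I did not touch the squat jar or the coloured vials.

**Last checks:**
- **Position and uprightness:** in the final top view both caps lay within about 1.5 px (about 3 mm) of where upright, centred vials would show them. The gripper was clear and the tool force was near zero.
- **Disagreement:** for the narrow cap, the scene camera read about 10 mm further out in x than the wrist view. The scene point was picked by eye from an enlarged crop. The wrist and top views both indicate an upright vial, so I went with those.
- **Tool tilt:** the tool drifted to about 0.08 rad off vertical during the second pick. It was already tilted when it gripped, so the vial itself was only about 0.03 rad off while being lowered. It stood upright after release.
- **Forces:** the highest tool force I read was about 16 N, at the narrow vial's touchdown, well under the 120 N wrist limit.

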